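# Draw up a panel cam lock with the flat screwdriver

## Task

Tighten the cam lock that joins the upright white end panel to the plywood base board of a tool tray: take the yellow flat-blade screwdriver from the rack, seat its blade fully in the slot of the round cam and turn the cam clockwise until it has drawn the panel hard up against the board edge, snug at about half a newton metre. Do not overtighten it (the bolt tears out at about 0.8 newton metres) and do not bear down hard with the blade. Then put the screwdriver back in the rack hole it came from and leave the other tools and parts where they are.

Things in the scene. Friction and masses are not known exactly. Their poses are not given: they have to be found in the camera images.
- flat_grip (a point): middle of the grip of the yellow flat-blade screwdriver, the tool to use (160 g), hanging upright, blade down, in one of the rack's three holes (which one varies). z points up the tool, x along the blade's width. Round handle, 28 to 29 mm in diameter from 34 mm below to 23 mm above this point (its end); collar 25 mm wide with a flat underside 52 mm below; then a 7 mm shaft; blade tip 122 mm below
- flat_tip (a point): middle of the end edge of that screwdriver's blade, same axes as flat_grip. The blade is 12 mm wide along x, 2.2 mm thick along y and 11 mm long. Under load it gives in the slot: at 0.5 N m the driver has turned about 0.5 rad further than the cam
- cam_slot (a point): centre of the top face of the cam, a 35 mm zinc disc in the board's upper face (0.5 mm below it, 32.5 mm above the bench), axis vertical. A straight slot 14.4 mm long, 3.6 mm wide, 6.5 mm deep, closed at both ends, lies across the centre along this point's x axis, and turns with the cam. A red arrow on the rim points along +x: at the end panel, roughly, while the lock is open
- cam_turn (a joint): cam angle: 0 = arrow straight at the panel (open), grows clockwise from above; starts at -0.1 to 0.3, stops at -0.25 and 2.6. Drag 0.2 N m throughout. It grabs the bolt head, draws it in 4 mm per rad; panel meets board anywhere from 1.1 to 1.8 (the bolt is unseen); then torque climbs about 1 N m per rad: 0.5 N m is right, the bolt tears out at 0.8. Let go, it springs back under 0.2 and stays
- cam: the zinc cam itself, 34 mm across and 24 mm deep, sunk in the board: slotted disc on top, and out of sight below it the hook-shaped rim that grabs the bolt head. Same axes as cam_slot; origin on its axis, 23.5 mm below its top face
- board: plywood board 142 x 140 x 30 mm lying flat, clamped to the bench by a low clamp with a red arm (top 50 mm above the bench) at the end away from the panel. Origin on its underside straight below the cam's axis; +x points to the end panel; the board's edge there is 42 mm from the cam's axis
- joint_edge (a point): middle of the board's edge that the end panel closes against, 15 mm above the board's underside; +x points to the panel
- panel: white end panel 19 x 150 x 90 mm (thick, wide, high) standing loose on the mat at the board's edge, 0.3 to 0.5 kg; a ball-headed steel bolt reaches from it into the cam and two wooden dowels guide it. It starts 1.5 to 2.5 mm off the board's edge. Origin at the centre of its underside, -x points to the board
- panel_face (a point): middle of the panel's inner face, 15 mm above its underside: the gap to the board is its distance ahead of joint_edge along x
- rack: grey steel bench rack for three screwdrivers, fixed: a plate 60 x 230 x 8 mm whose top is 85 mm above its underside, with three through holes 17 mm in diameter at y = -75, 0 and 75 mm from its middle. Origin at the centre of its underside, the row along its y axis
- cross_grip (a point): middle of the grip of the red cross-head screwdriver in the rack, same shape as the yellow one: not to be used or disturbed
- nut_grip (a point): middle of the grip of the blue nut driver in the rack, same shape as the yellow one: not to be used or disturbed
- hexkey: L-shaped dark hex key, 90 x 28 mm, 6 mm thick, lying on the bench: a bystander. Origin at the middle of its long arm
- bin: open blue stacking bin 150 x 105 x 75 mm with spare cams: a bystander. Origin at the centre of its underside
Not all that is in view belongs to the job. Of the things that look like the part that bears flat_grip, the middle-sized one is meant.

How it is judged:
By the outcome, as a careful person would: the job done as asked, in the order asked, and still so for the second after the job is handed in, with the robot touching nothing.
It also fails if it takes over 72 s, if anything falls off the work surface, if the arm or the gripper's body presses on something with over 40 N, if the wrist force passes 120 N, or if a joint passes its speed limit or range.

## Robot

A 6-joint arm with a two-finger parallel gripper is mounted at the origin on the work surface. World frame = base frame: x ahead of the robot, y to its left, z up, the work surface at z = 0. Lengths are in mm, angles in degrees, forces in N, time in s.
With the tool pointing down it reaches from about 350 to 850 mm from the base axis. Payload 8.1 kg.
Tool frame: the origin (TCP) lies at the very end of the fingers, on their centre line; the grasp point (between the pads) lies 19 mm behind it; z points along the fingers, y is the direction in which the jaws open and shut (so a half turn about z gives the same grasp; the last joint's range is limited). The gripper opens to 85 mm and grips with 20 to 120 N. Pads are 22 mm wide; open, the fingers measure 114 mm over their backs; the gripper's body (76 mm by 85 mm) begins 54 mm behind the grasp point. The pads swing forward as they close: fully open they stand 13 mm farther back than shut.
Start: joints at [68.617, 7.471, 85.268, -0, 87.261, -4.893], TCP at [170.284, 575.333, 231.292] pointing down, gripper open.
Joint ranges: [-169.43, 169.43], [-51.17, 129.36], [1.28, 143.12], [-76.62, 256.62], [0, 156.53], [-152.29, 152.29]. Speed limits (degrees/s): [136.94, 136.94, 159.86, 180, 180, 180].

## Interface

Orientations are given as [roll, pitch, yaw] about the fixed x, y, z axes, in that order (R = Rz(yaw) Ry(pitch) Rx(roll)).
In Python, from bench import r, eyes gives the robot as it stands. The module is installed in compiled form; this text tells all that it offers.
- The arm moves only by the tool play_rows, never from a script. Its argument "deltas" is a list of rows, each a list of 3 entries, a list of its own where there are three numbers: the shift along the tool's x, y, z in m, then the turn, a rotation vector about the tool's x, y, z in rad, then the closure, from 0 (fully open) to 1 (shut). A call has 1 to 8 rows; each row shifts and turns the pose as measured when the row begins, along the tool's axes as they then stand; what a row does not reach is not made up. A row lasts 1/8 s, in which the tool goes at most 62.5 mm and 10.7 degrees, less where a joint would pass 70% of its speed; a pose out of reach is approached as far as the arm can. A call with a gripper value outside its range is refused whole. The fingers move at their own pace and stop on an object; "force" is the grip in N (left out, the last holds). Time passes only in rows, so rows that do not move let the fingers close. It gives the time, the measured TCP pose, the force and the opening at its end, in the units of the state.
- r.sense(): the state, without advancing time (a new reading comes with each control period).
- eyes.snapshot(name): name is "scene" or "top"; returns the picture (400x640x3 uint8, red, green, blue); there is no depth.
- eyes.get_calibration(name): a dict with "mtx" (3x3 intrinsics, pixels), "R" (3x3) and "t" (3): a world point X has camera coordinates R X + t. Camera axes: x right, y down, z forward; pixel columns grow to the right and rows downward; lengths in mm; the calibration is good to about 2 mm. A picture is of the moment at which its call begins. get_calibration takes no time and is no camera call.
- r.hand_in(): hands the job in, once; it reports no verdict.
The state is a dict: "time": time; "joint_pos": joint angles; "qd": joint speeds; "joint_efforts": joint torques, N m; "tool_pos": TCP position; "tcp_rot": TCP orientation; "ft_force": force on the tool from outside, world axes, zero at the start; "wrist_torque": the same for the moment, N m; "finger_gap": finger opening in mm.
Only numpy, scipy, OpenCV 4.12 (cv2) and the standard library are available. Lean on these libraries where they do the work, as an engineer would, in place of code of your own. Each camera call takes 0.05 s, during which the arm holds its last target. There are 200 camera calls.

## Working session

There is one attempt and no reset: what is moved stays moved. The work goes in short steps, Python scripts to look and compute and a tool call to move; the robot and the scene stay as the last step left them, time stands still between calls to the robot, and variables do not carry over. Pictures are saved under pics/ and viewed, about 8 in all and at most 12, crops included, and the job is handed in when it is done.

Besides the shell and the picture viewer there is one more tool, called as name([rows], argument=value, ...), one row to a line, values as JSON. play_rows: Moves the arm, as the interface text tells. Its arguments: {"type":"object","properties":{"deltas":{"type":"array"},"force":{"type":"number"}},"required":["deltas"]}

```bash
mkdir -p pics; cat > h.py <<'E'
import numpy as np, cv2
from bench import r, eyes
def snap(cam,name,box=None,s=1):
    im=cv2.cvtColor(eyes.snapshot(cam),cv2.COLOR_RGB2BGR)
    cv2.imwrite('pics/raw_'+name,im)
    if box: im=im[box[1]:box[3],box[0]:box[2]]
    cv2.imwrite('pics/'+name,cv2.resize(im,None,fx=s,fy=s,interpolation=cv2.INTER_CUBIC))
def ray(cam,u,v,z):
    c=eyes.get_calibration(cam);R=np.array(c['R']);t=np.array(c['t']).ravel()
    d=R.T@np.linalg.solve(np.array(c['mtx']),[u,v,1]);o=-R.T@t
    return o+d*(z-o[2])/d[2]
def proj(cam,X):
    c=eyes.get_calibration(cam);p=np.array(c['mtx'])@(np.array(c['R'])@np.array(X)+np.array(c['t']).ravel())
    return p[:2]/p[2]
E
python3 - <<'E'
from h import *
snap('scene','s1.png',None,1.25);snap('top','t1.png',None,1.25)
for n in('scene','top'):
  c=eyes.get_calibration(n);R=np.array(c['R']);print(n,-R.T@np.array(c['t']).ravel(),R[2],np.array(c['mtx'])[0,0])
print(r.sense())
E
```

```text
scene [1168.04220369  125.48609522  855.48889277] [-0.58893835 -0.18305607 -0.78717348] 502.67801591779454
top [ 473.16383596  -67.04843918 1063.9361606 ] [ 0.14276712  0.02235732 -0.98950376] 375.567225043283
{'time': 0.1, 'joint_pos': array([ 6.86183411e+01,  7.51172740e+00,  8.53236938e+01, -3.50949401e-04,
        8.72617840e+01, -4.89292392e+00]), 'qd': array([ 0.04290737, -0.05729397, -0.05990258, -0.01491401, -0.00713999,
        0.1043391 ]), 'joint_efforts': array([ 1.73166114e-03, -5.70950675e+01, -5.01941192e+01, -3.58137856e-05,
        8.21266731e-03,  7.93932653e-07]), 'tool_pos': array([170.09202563, 574.86293903, 230.33319913]), 'tcp_rot': array([-1.79903119e+02, -7.94175540e-03,  1.63511275e+02]), 'ft_force': array([-0.10466697,  0.19724703,  0.47061345]), 'wrist_torque': array([ 0.02338365, -0.02021917,  0.03504833]), 'finger_gap': 85.5239578581406}
```

View pics/s1.png

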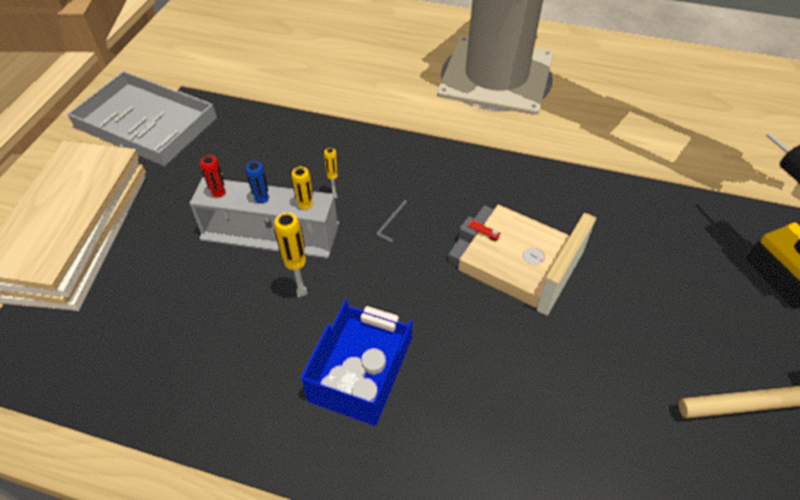

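View pics/t1.png

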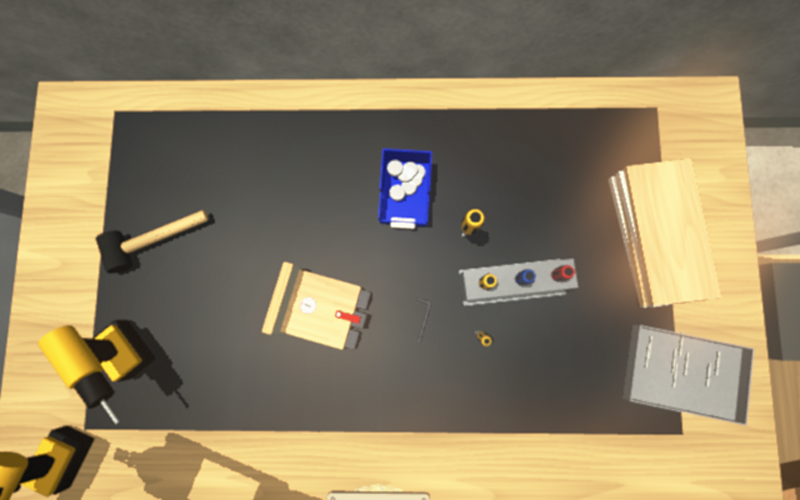

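The middle-sized yellow driver is in the rack hole nearest the board (scene ~(303,187), top ~(489,281)). The decoys stand upright at scene (290,240) and (331,162). The cam is at top (308,305), scene (533,257). Next I'll take enlarged crops.

```bash
python3 - <<'E'
from h import *
t=cv2.imread('pics/raw_t1.png');s=cv2.imread('pics/raw_s1.png')
def crop(im,b,k): return cv2.resize(im[b[1]:b[3],b[0]:b[2]],None,fx=k,fy=k,interpolation=cv2.INTER_CUBIC)
# top: board crop 200..300 x 200..287 ; rack 360..470 x 200..?
a=np.hstack([crop(t,(205,205,305,285),4),crop(t,(365,195,465,275),4)])
b=np.hstack([crop(s,(365,160,485,255),400/120),crop(s,(150,110,270,205),400/120)])
cv2.imwrite('pics/m1.png',np.vstack([a,b])[:600]);print(a.shape,b.shape)
E
```

```text
(320, 800, 3) (317, 800, 3)
```

View pics/m1.png

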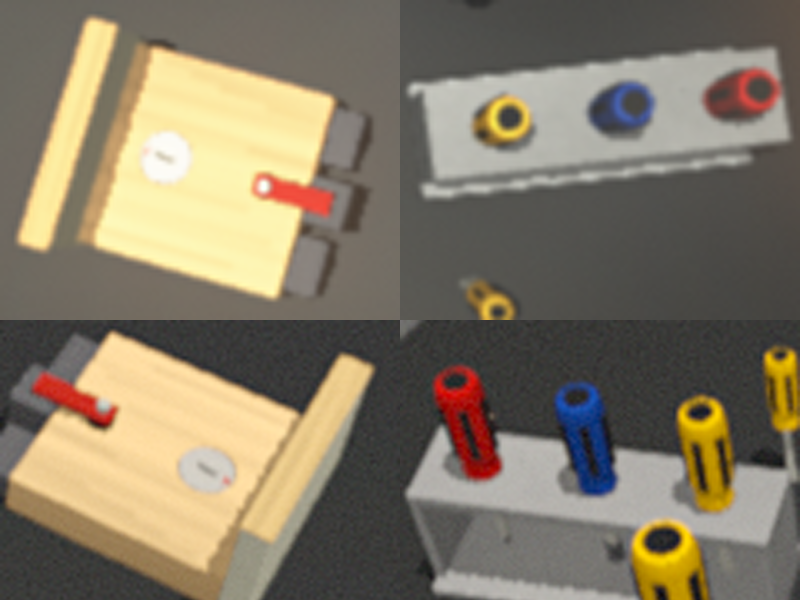

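```bash
cat >> h.py <<'E'
def T(a,b,z): return ray('top',205+a/4-.4,205+b/4-.4,z)
def TR(a,b,z): return ray('top',365+a/4-.4,195+b/4-.4,z)
def S(a,b,z): return ray('scene',365+a*.3-.35,160+(b-320)*.3-.35,z)
def SR(a,b,z): return ray('scene',150+a*.3-.35,110+(b-320)*.3-.35,z)
E
python3 - <<'E'
from h import *
np.set_printoptions(precision=1,suppress=True)
print('cam',T(165,157,32.5),S(207,469,32.5))
print('slot',T(154,153,32.5),T(175,161,32.5),S(194,462,32.5),S(219,475,32.5))
print('arrow',T(147,150,32.5),S(227,481,32.5))
for p in[(152,48),(335,97),(280,298),(97,243)]: print('corner',T(*p,33))
print('S corners',S(300,412,33),S(208,572,33),S(113,333,33))
print('panel top',T(92,18,93),T(115,25,93),T(45,250,93),T(20,240,93),S(345,355,93),S(372,368,93),S(246,527,93))
print('Y',TR(510,118,160),SR(702,410,160));print('B',TR(632,103,160),SR(580,395,160));print('R',TR(762,90,160),SR(457,378,160))
for p in[(425,92),(775,48),(790,140),(435,180)]: print('rackTop',TR(*p,85))
print('hex',[ray('top',u/1.25,v/1.25,3) for u,v in[(430,300),(422,340),(416,298)]])
print('dec',ray('top',486/1.25,340/1.25,110),ray('scene',332/1.25,152/1.25,110),ray('top',475/1.25,215/1.25,165),ray('scene',287/1.25,220/1.25,165))
E
```

```text
cam [501.9 157.9  32.5] [500.9 157.6  32.5]
slot [504.6 165.6  32.5] [499.2 151.   32.5] [497.7 149.   32.5] [503.4 165.4  32.5]
arrow [506.6 170.5  32.5] [506.6 170.8  32.5]
corner [576.9 169.3  33. ]
corner [543.3  41.8  33. ]
corner [407.6  76.8  33. ]
corner [443.6 202.4  33. ]
S corners [439.2 206.8  33. ] [577.3 170.3  33. ] [406.4  80.4  33. ]
panel top [590.5 195.7  93. ] [585.9 180.4  93. ] [440.7 220.1  93. ] [447.  236.5  93. ] [439.9 221.2  93. ] [445.8 237.8  93. ] [584.3 182.5  93. ]
Y [ 547.4 -458.7  160. ] [475.8   2.5 160. ]
B [ 556.5 -531.3  160. ] [484.  -69.2 160. ]
R [ 564.5 -608.4  160. ] [ 490.9 -143.3  160. ]
rackTop [ 570.3 -437.6   85. ]
rackTop [ 599.4 -664.    85. ]
rackTop [ 539.8 -668.4   85. ]
rackTop [ 513.5 -441.    85. ]
hex [array([ 514.5, -112.2,    3. ]), array([426., -94.,   3.]), array([518.9, -80.7,   3. ])]
dec [ 431.5 -218.6  110. ] [ 439.2 -211.5  110. ] [ 673.4 -193.7  165. ] [ 645.3 -199.8  165. ]
```

```bash
sed -i 's/365+a\/4/365+(a-400)\/4/; s/150+a\*/150+(a-400)*/' h.py
python3 - <<'E'
from h import *
np.set_printoptions(precision=1,suppress=True)
print('Y',TR(510,118,160),SR(702,410,160));print('B',TR(632,103,160),SR(580,395,160));print('R',TR(762,90,160),SR(457,378,160))
for p in[(425,92),(775,48),(790,140),(435,180)]: print('rackTop',TR(*p,85))
for p in[(440,430),(408,493),(768,550),(793,472)]: print('rackTopS',SR(*p,85))
E
```

```text
Y [ 546.8 -221.   160. ] [ 541.9 -221.6  160. ]
B [ 556.  -294.1  160. ] [ 550.7 -295.4  160. ]
R [ 564.  -371.9  160. ] [ 558.3 -371.9  160. ]
rackTop [ 569.7 -178.9   85. ]
rackTop [ 599.  -406.8   85. ]
rackTop [ 539.1 -413.6   85. ]
rackTop [ 512.6 -184.5   85. ]
rackTopS [ 538.9 -413.8   85. ]
rackTopS [ 593.9 -407.2   85. ]
rackTopS [ 573.8 -175.9   85. ]
rackTopS [ 509.2 -183.6   85. ]
```

play_rows([
  [[-0.037,-0.041,0],[0,0,0],0.3],
  [[-0.037,-0.041,0],[0,0,0],0.3],
  [[-0.037,-0.041,0],[0,0,0],0.3],
  [[-0.037,-0.041,0],[0,0,0],0.3],
  [[-0.037,-0.041,0],[0,0,0],0.3],
  [[-0.037,-0.041,0],[0,0,0],0.3],
  [[-0.037,-0.041,0],[0,0,0],0.3],
  [[-0.037,-0.041,0],[0,0,0],0.3],
], force=40)

```text
time: 1.1
tool_pos: [363.2, 166.2, 226.9]
tcp_rot: [-179.6, -0.1, 163.9]
ft_force: [1.8, -0.3, 0.3]
finger_gap: 60.3
```

play_rows([
  [[-0.037,-0.041,0],[0,0,0],0.3],
  [[-0.037,-0.041,0],[0,0,0],0.3],
  [[-0.037,-0.041,0],[0,0,0],0.3],
  [[-0.037,-0.041,0],[0,0,0],0.3],
  [[-0.037,-0.041,0],[0,0,0],0.3],
  [[-0.037,-0.041,0],[0,0,0],0.3],
  [[-0.037,-0.041,0],[0,0,0],0.3],
  [[0,0,0],[0,0,0],0.3],
])

```text
time: 2.1
tool_pos: [534.9, -197.3, 225.0]
tcp_rot: [-179.7, -0.2, 163.7]
ft_force: [-0.4, 1.2, -0.1]
finger_gap: 59.8
```

play_rows([
  [[0,0,0],[0,0,0.18],0.3],
  [[0,0,0],[0,0,0.18],0.3],
  [[0,0,0],[0,0,0.18],0.3],
  [[0,0,0],[0,0,0.18],0.3],
  [[0,0,0],[0,0,0.18],0.3],
  [[0,0,0],[0,0,0.18],0.3],
  [[0,0,0],[0,0,0.1],0.3],
  [[0,0,0],[0,0,0],0.3],
])

```text
time: 3.1
tool_pos: [531.4, -190.4, 222.0]
tcp_rot: [-179.3, -0.1, 94.1]
ft_force: [-0.8, 0.6, 0.5]
finger_gap: 59.9
```

play_rows([
  [[-0.031,0.012,0],[-0.012,0,0],0.3],
  [[0,0,0.02],[0,0,0],0.3],
  [[0,0,0.015],[0,0,0],0.3],
  [[0,0,0],[0,0,0],0.3],
])

```text
time: 3.6
tool_pos: [544.7, -217.6, 184.0]
tcp_rot: [-179.9, -0.2, 94.6]
ft_force: [-0.3, 1.0, 0.5]
finger_gap: 59.8
```

```bash
python3 - <<'E'
from h import *
snap('scene','s2.png',(220,50,340,170),4)
s=r.sense();print(s['tool_pos'],s['tcp_rot'])
p=s['tool_pos']
print(proj('scene',p),proj('top',p))
E
```

```text
[ 544.98547338 -217.78617719  184.80847346] [-179.94260339   -0.20814895   94.62720253]
[239.90255489 128.85361247] [392.53327582 224.00031007]
```

View pics/s2.png

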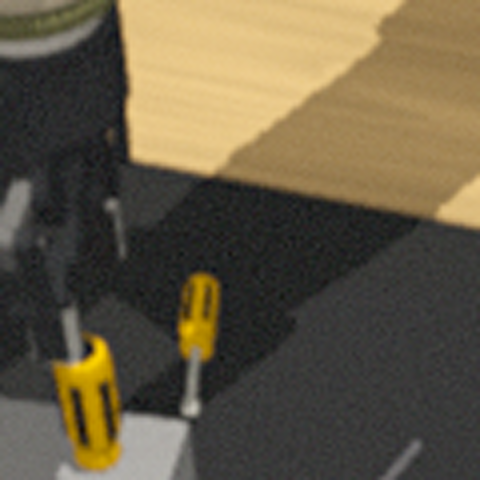

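The fingers straddle the yellow handle (crop ~(85,345)), so I'll go down and grip.

play_rows([
  [[-0.003,0,0.02],[0,0,0],0.3],
  [[0,0,0.02],[0,0,0],0.3],
  [[0,0,0.015],[0,0,0],0.3],
  [[0,0,0.007],[0,0,0],0.3],
  [[0,0,0],[0,0,0],1],
  [[0,0,0],[0,0,0],1],
  [[0,0,0],[0,0,0],1],
  [[0,0,0],[0,0,0],1],
], force=100)

```text
time: 4.65
tool_pos: [545.7, -220.3, 119.7]
tcp_rot: [180.0, -0.2, 94.7]
ft_force: [-0.7, 0.7, -2.0]
finger_gap: 26.9
```

play_rows([
  [[0,0,0],[0,0,0],1],
  [[0,0,0],[0,0,0],1],
])

```text
time: 4.9
tool_pos: [545.8, -220.4, 119.9]
tcp_rot: [180.0, -0.2, 94.7]
ft_force: [-0.7, -0.1, -1.0]
finger_gap: 27.0
```

play_rows([
  [[0,0,-0.02],[0,0,0],1],
  [[0,0,-0.02],[0,0,0],1],
  [[0,0,-0.02],[0,0,0],1],
  [[0,0,-0.02],[0,0,0],1],
  [[0,0,-0.02],[0,0,0],1],
  [[0,0,-0.02],[0,0,0],1],
  [[0,0,-0.02],[0,0,0],1],
  [[0,0,0],[0,0,0],1],
])

```text
time: 5.9
tool_pos: [546.9, -221.4, 276.3]
tcp_rot: [179.5, 0.1, 94.7]
ft_force: [0.5, 0.1, -1.3]
finger_gap: 27.4
```

```bash
python3 - <<'E'
from h import *
s=r.sense();p=s['tool_pos'];print(p,s['tcp_rot'],s['ft_force'],s['finger_gap'],s['joint_pos'])
q=proj('scene',p-[0,0,97]);print(q)
u,v=map(int,q)
snap('scene','s3.png',(u-50,v-50,u+50,v+30),6);print(u,v)
E
```

```text
[ 546.94034295 -221.40510434  276.29937291] [1.79502979e+02 1.30913482e-01 9.47007876e+01] [ 0.54620992  0.12676215 -1.32026454] 27.42006547417279 [-27.10989625   4.60183737  83.67440281   0.15077354  91.23238346
 -31.80736252]
[238.11717967 131.25772262]
238 131
```

View pics/s3.png

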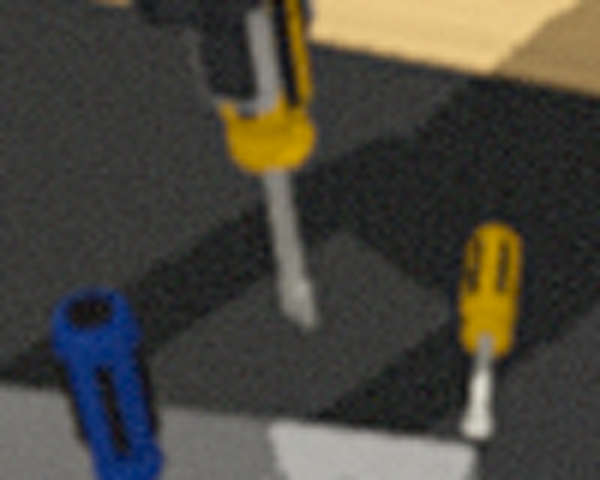

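```bash
python3 - <<'E'
from h import *
p=r.sense()['tool_pos'];z=p[2]-102
a=ray('scene',188+283/6,81+312/6,z);b=ray('scene',188+316/6,81+326/6,z)
print(a,b,b-a,np.linalg.norm(b-a),np.degrees(np.arctan2(*(b-a)[1::-1])),proj('scene',p-[0,0,102]))
for d in range(0,180,15):
  w=6*np.array([np.cos(np.radians(d)),np.sin(np.radians(d)),0])
  c=p-[0,0,102]; print(d,(proj('scene',c+w)-proj('scene',c-w))*6)
E
```

```text
[ 547.08673979 -228.34145951  172.88182155] [ 549.98454641 -215.78059901  172.88182155] [ 2.89780662 12.5608605   0.        ] 12.890791273353267 77.00907958304663 [238.74659972 133.53907979]
0 [-14.19406795  25.3851212 ]
15 [-4.70676035 26.45859186]
30 [ 5.10131966 25.72890331]
45 [14.5617141  23.24579355]
60 [23.02968205 19.17851615]
75 [29.92815568 13.80428617]
90 [34.78706048  7.48936679]
105 [37.27532367  0.66409842]
120 [37.22340489 -6.20642194]
135 [ 34.63483212 -12.6540165 ]
150 [ 29.68596726 -18.23931064]
165 [ 22.71401372 -22.58166488]
```

play_rows([
  [[0.001,-0.001,0.02],[0.009,0,0],1],
  [[0,0,0.02],[0,0,0],1],
  [[0,0,0.02],[0,0,0],1],
  [[0,0,0],[0,0,0],1],
])

```text
time: 6.45
tool_pos: [542.1, -218.5, 204.2]
tcp_rot: [-179.4, -0.2, 94.7]
ft_force: [-0.0, -0.2, -0.9]
finger_gap: 27.4
```

play_rows([
  [[-0.002,0.003,0],[-0.005,0,0],1],
  [[0,0,0],[0,0,0],1],
])

```text
time: 6.7
tool_pos: [545.2, -220.2, 203.5]
tcp_rot: [-179.6, -0.3, 94.7]
ft_force: [-0.7, -0.1, -1.7]
finger_gap: 26.9
```

play_rows([
  [[0,0.001,0.01],[-0.003,0,0],1],
  [[0,0,0.01],[-0.003,0,0],1],
  [[0,0,0.01],[0,0,0],1],
  [[0,0,0],[0,0,0],1],
])

```text
time: 7.2
tool_pos: [546.6, -220.3, 172.2]
tcp_rot: [179.9, -0.2, 94.7]
ft_force: [0.5, 0.4, -2.0]
finger_gap: 27.2
```

play_rows([
  [[0,-0.001,0.01],[0,0,0],1],
  [[0,0,0.01],[0,0,0],1],
  [[0,0,0.01],[0,0,0],1],
  [[0,0,0.01],[0,0,0],1],
  [[0,0,0.008],[0,0,0],1],
  [[0,0,0],[0,0,0],1],
])

```text
time: 7.95
tool_pos: [545.3, -220.1, 120.4]
tcp_rot: [180.0, -0.2, 94.7]
ft_force: [-0.2, 0.1, -1.9]
finger_gap: 26.8
```

play_rows([
  [[0,0,0],[0,0,0],0.35],
  [[0,0,0],[0,0,0],0.35],
  [[0,0,0],[0,0,0],0.35],
  [[0,0,0],[0,0,-0.175],0.35],
  [[0,0,0],[0,0,-0.175],0.35],
  [[0,0,0],[0,0,-0.175],0.35],
  [[0,0,0],[0,0,-0.175],0.35],
  [[0,0,0],[0,0,-0.175],0.35],
])

```text
time: 8.95
tool_pos: [548.0, -221.4, 124.9]
tcp_rot: [179.8, 0.3, 146.4]
ft_force: [0.6, -0.4, 0.4]
finger_gap: 55.5
```

play_rows([
  [[0,0,0],[0,0,-0.175],0.35],
  [[0,0,0],[0,0,0],0.35],
  [[0,0,0],[0,0,0],0.35],
])

```text
time: 9.32
tool_pos: [548.7, -221.8, 126.1]
tcp_rot: [179.8, 0.5, 156.5]
ft_force: [-0.4, 0.1, 0.1]
finger_gap: 55.6
```

play_rows([
  [[0.003,0,0.005],[0.003,0.008,0],0.35],
  [[0,0,0],[0,0,0],0.35],
])

```text
time: 9.57
tool_pos: [545.7, -220.5, 120.7]
tcp_rot: [-180.0, -0.0, 156.2]
ft_force: [-0.4, -1.1, -1.3]
finger_gap: 55.3
```

play_rows([
  [[0,0,0],[0,0,0],1],
  [[0,0,0],[0,0,0],1],
  [[0,0,0],[0,0,0],1],
  [[0,0,0],[0,0,0],1],
  [[0,0,0],[0,0,0],1],
])

```text
time: 10.2
tool_pos: [545.8, -220.5, 120.8]
tcp_rot: [-180.0, -0.0, 156.2]
ft_force: [-0.9, -0.7, 0.4]
finger_gap: 27.3
```

play_rows([
  [[0,0,-0.015],[0,0,0],1],
  [[0,0,-0.015],[0,0,0],1],
  [[0,0,-0.015],[0,0,0],1],
  [[0,0,-0.015],[0,0,0],1],
  [[0,0,-0.015],[0,0,0],1],
  [[0,0,-0.015],[0,0,0],1],
  [[0,0,-0.015],[0,0,0],1],
  [[0,0,0],[0,0,0],1],
])

```text
time: 11.2
tool_pos: [546.5, -220.8, 235.3]
tcp_rot: [-180.0, 0.1, 156.2]
ft_force: [0.3, 0.0, -1.6]
finger_gap: 26.8
```

play_rows([
  [[0.028,0.047,0],[0,0,0],1],
  [[0.028,0.047,0],[0,0,0],1],
  [[0.028,0.047,0],[0,0,0],1],
  [[0.028,0.047,0],[0,0,0],1],
  [[0.028,0.047,0],[0,0,0],1],
  [[0.028,0.047,0],[0,0,0],1],
  [[0.02,0.034,0],[0,0,0.127],1],
  [[0,0,0],[0,0,0],1],
])

```text
time: 12.2
tool_pos: [498.4, 154.4, 229.3]
tcp_rot: [-179.8, -0.2, 148.5]
ft_force: [-0.2, -0.0, -0.9]
finger_gap: 27.1
```

```bash
python3 - <<'E'
from h import *
s=r.sense();p=s['tool_pos'];print(p,s['tcp_rot'],s['wrist_torque'],s['joint_pos'][5])
q=proj('scene',p-[0,0,102]);print(q)
u,v=map(int,q)
snap('scene','s4.png',(u-50,v-35,u+50,v+45),7);print(u,v)
E
```

```text
[498.43163216 154.38029365 229.26811798] [-179.83090161   -0.22361434  148.51084768] [-0.0323008   0.01480416  0.0430922 ] -46.95480972905556
[433.58507411 172.89270897]
433 172
```

View pics/s4.png

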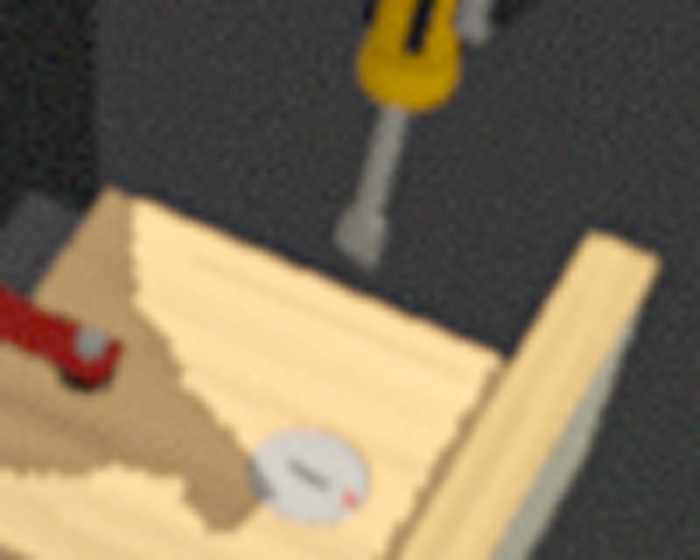

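```bash
python3 - <<'E'
from h import *
np.set_printoptions(precision=1,suppress=True)
f=lambda u,v,z:ray('scene',383+u/7-.43,137+v/7-.43,z)
for z in(127,125):
  a=f(337,250,z);b=f(374,270,z);print(a,b,(a+b)/2,np.degrees(np.arctan2(*(b-a)[1::-1])),np.linalg.norm(b-a))
a=f(287,463,32.5);b=f(330,487,32.5);print(a,b,(a+b)/2,np.degrees(np.arctan2(*(b-a)[1::-1])));print(f(309,475,32.5),f(350,498,32.5)-f(309,475,32.5))
E
```

```text
[498.2 148.9 127. ] [502.6 159.7 127. ] [500.4 154.3 127. ] 68.00490476258207 11.609792139759758
[496.4 149.  125. ] [500.7 159.7 125. ] [498.5 154.4 125. ] 68.00490476258187 11.641665768184472
[498.5 150.6  32.5] [503.8 164.1  32.5] [501.1 157.4  32.5] 68.7231641655541
[501.1 157.5  32.5] [ 5.  12.8  0. ]
```

play_rows([
  [[0,0.004,0.012],[0,0,0],1],
  [[0,0,0.012],[0,0,0],1],
  [[0,0,0.012],[0,0,0],1],
  [[0,0,0.012],[0,0,0],1],
  [[0,0,0.012],[0,0,0],1],
  [[0,0,0.01],[0,0,0],1],
  [[0,0,0],[0,0,0],1],
])

```text
time: 13.12
tool_pos: [499.8, 152.4, 151.6]
tcp_rot: [-179.6, -0.3, 148.4]
ft_force: [-0.4, 0.1, -0.8]
finger_gap: 27.3
```

play_rows([
  [[0.002,0.005,0.004],[-0.007,-0.005,0],1],
  [[0,0,0],[0,0,0],1],
])

```text
time: 13.38
tool_pos: [501.3, 158.3, 148.1]
tcp_rot: [179.9, 0.0, 148.4]
ft_force: [0.6, -0.3, -2.3]
finger_gap: 27.0
```

```bash
python3 - <<'E'
from h import *
s=r.sense();p=s['tool_pos'];print(p,s['tcp_rot'],s['wrist_torque'],s['joint_pos'][5])
q=proj('scene',p-[0,0,102.8]);print(q)
u,v=427,205
snap('scene','s5.png',(u-30,v-30,u+30,v+20),12);print(u,v)
E
```

```text
[501.31685664 158.33865321 148.13104618] [1.79918542e+02 1.10161752e-02 1.48438069e+02] [ 0.03646817 -0.02287061 -0.02582094] -46.54523003848082
[428.13975549 200.76816506]
427 205
```

View pics/s5.png

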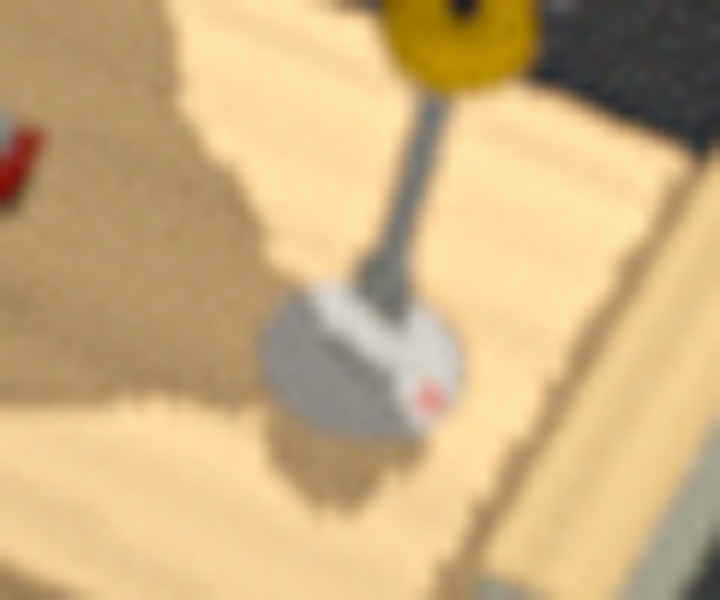

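The blade is just above the cam (tip ~(381,303), cam centre ~(362,362)), parallel to the slot. I'll lower it gently.

play_rows([
  [[0,0,0.006],[0,0,-0.01],1],
  [[0,0,0.003],[0,0,0],1],
  [[0,0,0],[0,0,0],1],
])

```text
time: 13.8
tool_pos: [502.0, 158.4, 139.5]
tcp_rot: [179.9, 0.1, 149.1]
ft_force: [0.6, -0.1, -1.3]
finger_gap: 27.0
```

play_rows([
  [[0,-0.001,0.002],[0,0,0],1],
  [[0,0,0.002],[0,0,0],1],
  [[0,0,0.001],[0,0,0],1],
  [[0,0,0.001],[0,0,0],1],
])

```text
time: 14.3
tool_pos: [501.6, 157.5, 133.5]
tcp_rot: [179.8, 0.1, 149.1]
ft_force: [-0.2, -0.1, -0.4]
finger_gap: 27.0
```

play_rows([
  [[0,0,0.001],[0,0,0],1],
  [[0,0,0.001],[0,0,0],1],
  [[0,0,0.001],[0,0,0],1],
])

```text
time: 14.68
tool_pos: [501.7, 157.6, 130.7]
tcp_rot: [179.8, 0.1, 149.1]
ft_force: [-0.5, 0.7, 0.9]
finger_gap: 27.2
```

play_rows([
  [[0,0,0.001],[0,0,0],1],
  [[0,0,0.001],[0,0,0],1],
])

```text
time: 14.92
tool_pos: [501.8, 157.7, 128.9]
tcp_rot: [179.8, 0.1, 149.1]
ft_force: [-1.7, 0.4, 0.7]
finger_gap: 26.8
```

play_rows([
  [[0,0,0.001],[0,0,0],1],
])

```text
time: 15.05
tool_pos: [502.1, 157.7, 128.5]
tcp_rot: [179.8, 0.1, 149.1]
ft_force: [-2.5, -0.1, 8.4]
finger_gap: 26.9
```

play_rows([
  [[0,0,0],[0,0,0.12],1],
  [[0,0,0],[0,0,0.12],1],
  [[0,0,0],[0,0,0.12],1],
])

```text
time: 15.42
tool_pos: [502.0, 157.8, 128.6]
tcp_rot: [179.8, 0.1, 127.9]
ft_force: [-0.7, 0.6, 0.5]
finger_gap: 27.1
```

```bash
cat > st.py <<'E'
from bench import r
s=r.sense();print(s['time'],s['tool_pos'].round(2),s['tcp_rot'].round(1),'F',s['ft_force'].round(1),'T',s['wrist_torque'].round(3),s['joint_pos'][5].round(1),s['joint_efforts'][5].round(3))
E
python3 st.py
```

```text
15.425 [502.03 157.78 128.63] [1.798e+02 1.000e-01 1.279e+02] F [-0.7  0.6  0.5] T [0.077 0.187 0.206] -26.1 -1.874
```

play_rows([
  [[0,0,0],[0,0,0.13],1],
  [[0,0,0],[0,0,0.13],1],
  [[0,0,0],[0,0,0.13],1],
  [[0,0,0],[0,0,0.13],1],
  [[0,0,0],[0,0,0.13],1],
])

```text
time: 16.05
tool_pos: [502.4, 157.6, 128.6]
tcp_rot: [179.7, -0.1, 89.5]
ft_force: [-0.6, -0.6, 0.8]
finger_gap: 26.9
```

```bash
python3 st.py
```

```text
16.05 [502.44 157.62 128.64] [ 1.797e+02 -1.000e-01  8.950e+01] F [-0.6 -0.6  0.8] T [-0.071  0.24   0.209] 12.4 -2.029
```

play_rows([
  [[0,0,0],[0,0,0.1],1],
  [[0,0,0],[0,0,0.1],1],
  [[0,0,0],[0,0,0.1],1],
])

```text
time: 16.42
tool_pos: [502.6, 157.4, 128.7]
tcp_rot: [179.7, -0.1, 71.7]
ft_force: [-0.7, -0.7, 0.5]
finger_gap: 27.2
```

```bash
python3 st.py
```

```text
16.425 [502.62 157.42 128.65] [ 1.797e+02 -1.000e-01  7.170e+01] F [-0.7 -0.7  0.5] T [-0.01   0.258  0.211] 30.1 -1.478
```

play_rows([
  [[0,-0.0005,0.0002],[0,0,0.1],1],
  [[0,0,0],[0,0,0.1],1],
  [[0,0,0],[0,0,0.1],1],
])

```text
time: 16.8
tool_pos: [502.6, 157.3, 128.6]
tcp_rot: [179.7, -0.2, 54.0]
ft_force: [-1.5, 0.4, 1.4]
finger_gap: 26.7
```

```bash
python3 st.py
```

```text
16.8 [502.6  157.28 128.62] [179.7  -0.2  54. ] F [-1.5  0.4  1.4] T [0.035 0.368 0.334] 47.9 -1.411
```

play_rows([
  [[0,0,0],[0,0,0.1],1],
  [[0,0,0],[0,0,0.1],1],
])

```text
time: 17.05
tool_pos: [502.6, 157.3, 128.7]
tcp_rot: [179.7, -0.3, 42.2]
ft_force: [-1.1, -0.5, 0.7]
finger_gap: 26.9
```

```bash
python3 st.py
```

```text
17.05 [502.57 157.31 128.66] [179.7  -0.3  42.2] F [-1.1 -0.5  0.7] T [0.123 0.353 0.476] 59.7 -1.271
```

play_rows([
  [[0,0,0],[0,0,0.04],1],
  [[0,0,0],[0,0,0],1],
])

```text
time: 17.3
tool_pos: [502.5, 157.3, 128.6]
tcp_rot: [179.7, -0.3, 39.9]
ft_force: [-0.4, 1.5, 1.2]
finger_gap: 27.1
```

```bash
python3 st.py
```

```text
17.3 [502.51 157.32 128.64] [179.7  -0.3  39.9] F [-0.4  1.5  1.2] T [0.072 0.264 0.409] 62.1 0.889
```

```bash
python3 - <<'E'
from h import *
for i in range(4):
    eyes.snapshot('top'); s=r.sense(); print(s['wrist_torque'].round(3),s['tcp_rot'][2].round(2))
E
```

```text
[0.01  0.303 0.436] 39.9
[0.021 0.315 0.387] 39.9
[0.051 0.305 0.484] 39.9
[0.011 0.278 0.421] 39.88
```

play_rows([
  [[0,0,0],[0,0,0.06],1],
  [[0,0,0],[0,0,0.07],1],
  [[0,0,0],[0,0,0],1],
])

```text
time: 17.88
tool_pos: [502.9, 157.1, 128.7]
tcp_rot: [179.7, -0.3, 32.4]
ft_force: [-0.1, -0.0, 0.4]
finger_gap: 27.2
```

```bash
python3 - <<'E'
from h import *
T=[]
for i in range(8):
    eyes.snapshot('top'); s=r.sense(); T.append(s['wrist_torque'][2])
print(np.round(T,3),np.mean(T),s['tcp_rot'])
E
```

```text
[0.437 0.407 0.362 0.421 0.397 0.411 0.474 0.385] 0.41161173077911756 [179.71529557  -0.31779192  32.35975941]
```

```bash
python3 - <<'E'
from h import *
snap('scene','s6.png',(392,165,457,225),11)
E
```

```text
(no output)
```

View pics/s6.png

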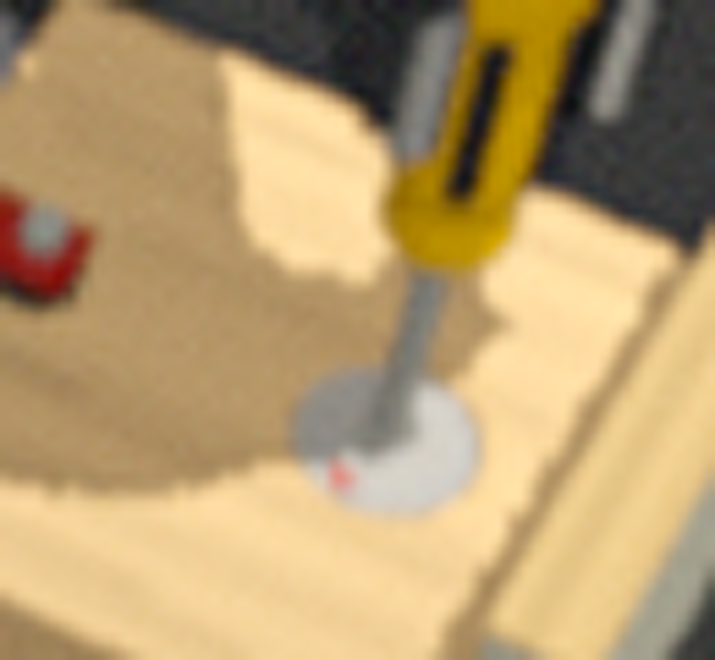

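```bash
python3 - <<'E'
from h import *
f=lambda u,v:ray('scene',392+u/11-.45,165+v/11-.45,32.5)
c=f(387,442);a=f(342,475);d=a-c
al=np.degrees(np.arctan2(d[1],d[0]));print(c,d,al,'cam',np.radians(75.7-al))
E
```

```text
[501.87364255 157.70839362  32.5       ] [10.08420719 -6.79162471  0.        ] -33.95991926146821 cam 1.913926648583769
```

play_rows([
  [[0,0,0],[0,0,0.07],1],
  [[0,0,0],[0,0,0.07],1],
], force=115)

```text
time: 18.58
tool_pos: [502.8, 157.0, 128.8]
tcp_rot: [179.8, -0.3, 24.2]
ft_force: [0.7, -1.7, 0.5]
finger_gap: 26.9
```

```bash
python3 st.py
```

```text
18.575 [502.8  157.02 128.76] [179.8  -0.3  24.2] F [ 0.7 -1.7  0.5] T [-0.352 -0.043  0.631] 77.7 -0.585
```

```bash
python3 - <<'E'
from h import *
T=[]
for i in range(5):
    eyes.snapshot('top'); s=r.sense(); T.append(s['wrist_torque'])
print(np.round(T,3),np.mean(T,0),s['tcp_rot'],s['ft_force'],s['finger_gap'])
E
```

```text
[[-0.385 -0.031  0.534]
 [-0.426 -0.046  0.44 ]
 [-0.391 -0.059  0.507]
 [-0.415  0.045  0.58 ]
 [-0.438 -0.037  0.523]] [-0.4109316  -0.02584035  0.5166422 ] [179.75990093  -0.34310672  24.37813772] [-0.08286653 -1.43883361  0.44371714] 26.981084738859405
```

Held torque averages about 0.52 N·m, which is snug. Next I'll unwind the driver until it carries no load.

play_rows([
  [[0,0,0],[0,0,-0.14],1],
  [[0,0,0],[0,0,-0.14],1],
  [[0,0,0],[0,0,-0.14],1],
  [[0,0,0],[0,0,0],1],
])

```text
time: 19.32
tool_pos: [502.7, 157.5, 128.7]
tcp_rot: [179.7, -0.3, 49.3]
ft_force: [0.3, -1.0, 0.4]
finger_gap: 27.3
```

```bash
python3 st.py;python3 st.py
```

```text
19.325 [502.7  157.54 128.75] [179.7  -0.3  49.3] F [ 0.3 -1.   0.4] T [-0.261 -0.075  0.091] 52.6 -1.403
19.325 [502.7  157.54 128.75] [179.7  -0.3  49.3] F [ 0.3 -1.   0.4] T [-0.261 -0.075  0.091] 52.6 -1.403
```

play_rows([
  [[0,0,0],[0,0,-0.1],1],
  [[0,0,0],[0,0,0],1],
  [[0,0,-0.003],[0,0,0],1],
  [[0,0,-0.003],[0,0,0],1],
  [[0,0,-0.004],[0,0,0],1],
  [[0,0,-0.008],[0,0,0],1],
])

```text
time: 20.08
tool_pos: [501.4, 157.8, 146.4]
tcp_rot: [179.8, -0.2, 54.3]
ft_force: [0.1, -0.4, -1.4]
finger_gap: 26.6
```

play_rows([
  [[0,0,-0.015],[0,0,0],1],
  [[0,0,-0.015],[0,0,0],1],
  [[0,0,-0.015],[0,0,0],1],
  [[0,0,-0.015],[0,0,0],1],
  [[0,0,-0.015],[0,0,0],1],
  [[0,0,0],[0,0,0],1],
])

```text
time: 20.82
tool_pos: [502.4, 158.0, 230.0]
tcp_rot: [179.6, -0.4, 54.3]
ft_force: [-0.1, 0.5, -0.9]
finger_gap: 27.0
```

```bash
python3 st.py; python3 - <<'E'
from h import *
snap('top','t6.png');snap('scene','s7.png')
t=cv2.imread('pics/raw_t6.png');s=cv2.imread('pics/raw_s7.png')
k=lambda im,b,z:cv2.resize(im[b[1]:b[3],b[0]:b[2]],None,fx=z,fy=z,interpolation=cv2.INTER_CUBIC)
cv2.imwrite('pics/m7.png',np.hstack([k(s,(392,105,472,225),5),k(t,(205,205,285,325),5)]))
E
```

```text
20.825 [502.45 158.03 229.98] [179.6  -0.4  54.3] F [-0.1  0.5 -0.9] T [-0.043 -0.01  -0.   ] 47.6 0.0
```

View pics/m7.png

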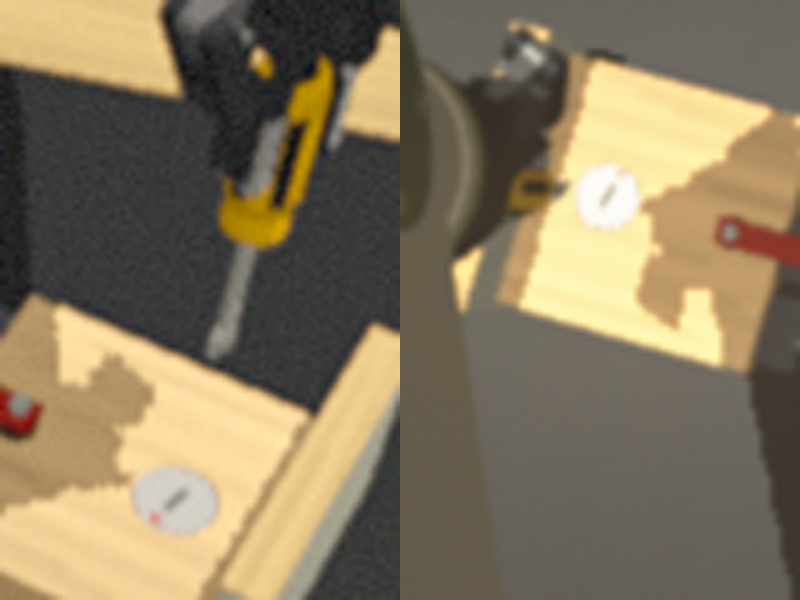

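```bash
python3 - <<'E'
from h import *
f=lambda u,v,z:ray('scene',392+u/5-.4,105+v/5-.4,z)
g=lambda u,v,z:ray('top',205+(u-400)/5-.4,205+v/5-.4,z)
A=lambda d:np.degrees(np.arctan2(d[1],d[0]))
for d in(f(166,512,32.5)-f(188,488,32.5),f(155,518,32.5)-f(175,500,32.5),g(617,173,32.5)-g(607,196,32.5)):
  print(d,A(d),np.radians(75.7-A(d)))
E
```

```text
[ 1.49614326e+01 -6.69644501e+00 -1.13686838e-13] -24.112357063567302 1.7420542649354687
[11.5653624  -6.36170537  0.        ] -28.813669323174196 1.8241076430299834
[12.5744927  -5.11041017  0.        ] -22.11735800433177 1.707234962777619
```

play_rows([
  [[-0.04,0.0365,0],[0,0,0],1],
  [[-0.04,0.0365,0],[0,0,0],1],
  [[-0.04,0.0365,0],[0,0,0],1],
  [[-0.04,0.0365,0],[0,0,0],1],
  [[-0.04,0.0365,0],[0,0,0],1],
  [[-0.04,0.0365,0],[0,0,0],1],
  [[-0.03,0.028,0],[0,0,0],1],
  [[0,0,0],[0,0,0],1],
])

```text
time: 21.92
tool_pos: [541.8, -214.8, 217.4]
tcp_rot: [-179.5, -0.0, 54.5]
ft_force: [-0.0, 0.1, -1.2]
finger_gap: 26.8
```

play_rows([
  [[0,0,0],[0,0,-0.17],1],
  [[0,0,0],[0,0,-0.17],1],
  [[0,0,0],[0,0,-0.17],1],
  [[0,0,0],[0,0,-0.17],1],
  [[0,0,0],[0,0,0],1],
])

```text
time: 22.55
tool_pos: [539.2, -210.3, 211.6]
tcp_rot: [-179.2, -0.7, 94.6]
ft_force: [0.7, 1.1, -1.0]
finger_gap: 27.1
```

play_rows([
  [[-0.0105,0.0055,0],[-0.013,-0.012,0],1],
  [[0,0,0],[0,0,0],1],
])

```text
time: 22.8
tool_pos: [545.8, -220.0, 210.6]
tcp_rot: [-179.9, -0.0, 94.3]
ft_force: [-0.4, 0.2, -1.2]
finger_gap: 26.5
```

play_rows([
  [[0,0,0.009],[0,0,0],1],
  [[0,0,0.005],[0,0,0],1],
  [[0,0,0],[0,0,0],1],
])

```text
time: 23.18
tool_pos: [545.5, -219.9, 195.0]
tcp_rot: [-179.9, -0.1, 94.2]
ft_force: [0.2, 0.2, -0.9]
finger_gap: 27.2
```

play_rows([
  [[0,0,0.008],[0,0,0],1],
  [[0,0,0.008],[0,0,0],1],
  [[0,0,0.008],[0,0,0],1],
  [[0,0,0],[0,0,0],1],
])

```text
time: 23.68
tool_pos: [545.1, -219.7, 168.8]
tcp_rot: [-179.8, -0.1, 94.1]
ft_force: [0.7, 0.2, -0.6]
finger_gap: 26.7
```

play_rows([
  [[-0.0005,0.0005,0.01],[0,0,0],1],
  [[0,0,0.01],[0,0,0],1],
  [[0,0,0.01],[0,0,0],1],
  [[0,0,0.01],[0,0,0],1],
  [[0,0,0.004],[0,0,0],1],
  [[0,0,0],[0,0,0],1],
])

```text
time: 24.42
tool_pos: [545.4, -220.1, 121.3]
tcp_rot: [-179.8, -0.1, 94.1]
ft_force: [-0.8, -0.5, -1.8]
finger_gap: 27.1
```

play_rows([
  [[0,0,0.0005],[0,0,0],1],
  [[0,0,0],[0,0,0],0.35],
  [[0,0,0],[0,0,0],0.35],
  [[0,0,0],[0,0,0],0.35],
  [[0,0,0],[0,0,0],0.35],
])

```text
time: 25.05
tool_pos: [546.8, -220.8, 123.2]
tcp_rot: [180.0, 0.0, 94.1]
ft_force: [0.3, -0.0, 0.0]
finger_gap: 55.2
```

play_rows([
  [[0,0,-0.01],[0,0,0],0.35],
  [[0,0,-0.02],[0,0,0],0.35],
  [[0,0,-0.03],[0,0,0],0.35],
  [[0,0,-0.04],[0,0,0],0.35],
  [[0,0,-0.04],[0,0,0],0.35],
  [[0,0,-0.04],[0,0,0],0.35],
  [[0,0,0],[0,0,0],0.35],
])

```text
time: 25.92
tool_pos: [547.1, -220.9, 319.0]
tcp_rot: [179.6, 0.2, 94.1]
ft_force: [0.2, 0.0, -0.5]
finger_gap: 55.5
```

play_rows([
  [[0.05,-0.03,0],[0,0,0],0.35],
  [[0.05,-0.03,0],[0,0,0],0.35],
  [[0.05,-0.03,0],[0,0,0],0.35],
  [[0.03,0,0],[0,0,0],0.35],
  [[0,0,0],[0,0,0],0.35],
])

```text
time: 26.55
tool_pos: [440.6, -43.6, 318.5]
tcp_rot: [179.6, 0.2, 94.1]
ft_force: [0.0, 0.4, 1.2]
finger_gap: 55.7
```

```bash
python3 st.py; python3 - <<'E'
from h import *
snap('top','t8.png');snap('scene','s8.png')
t=cv2.imread('pics/raw_t8.png');s=cv2.imread('pics/raw_s8.png')
k=lambda im,b,z:cv2.resize(im[b[1]:b[3],b[0]:b[2]],None,fx=z,fy=z,interpolation=cv2.INTER_CUBIC)
cv2.imwrite('pics/m8.png',np.vstack([k(s,(140,95,500,265),800/360),k(t,(200,190,500,270),800/300)])[:600])
E
```

```text
26.55 [440.63 -43.6  318.48] [179.6   0.2  94.1] F [0.  0.4 1.2] T [-0.005  0.005  0.001] -16.3 0.593
```

View pics/m8.png

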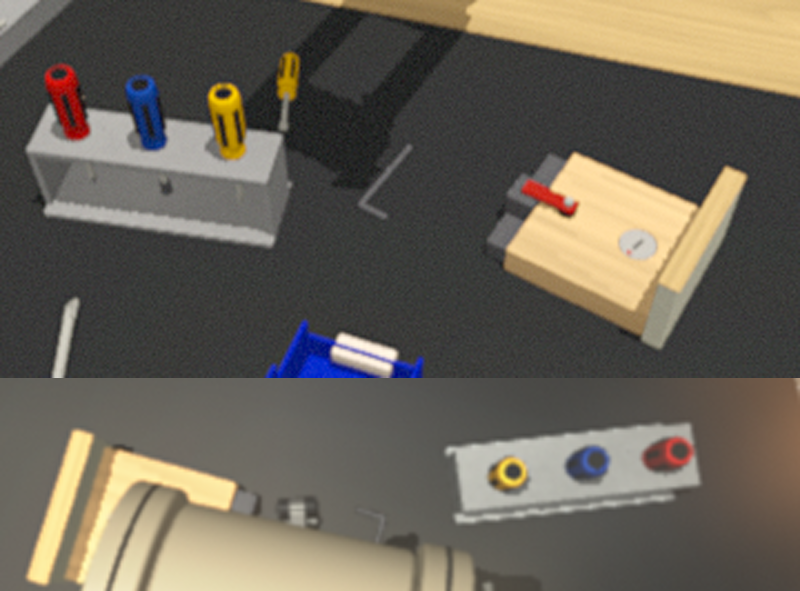

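The yellow driver is back in its hole and the lock looks closed. However, the large loose decoy now lies down (scene lower left), so I'll check the stored pictures for when that happened.

```bash
python3 - <<'E'
import cv2,numpy as np
L=[]
for n in['s1','s2','s3','s4','s5','s6','s7','s8']:
    im=cv2.imread(f'pics/raw_{n}.png')[110:300,60:330]; L.append(cv2.resize(im,(200,141)))
    
big=cv2.resize(cv2.imread('pics/raw_s8.png')[120:360,40:360],(800,300*2))[:,:]
cv2.imwrite('pics/m9.png',np.vstack([np.hstack(L[:4]),np.hstack(L[4:]),cv2.resize(big,(424,318)).__class__ and np.pad(cv2.resize(big,(424,318)),((0,0),(0,376),(0,0)))]))
E
```

```text
(no output)
```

View pics/m9.png

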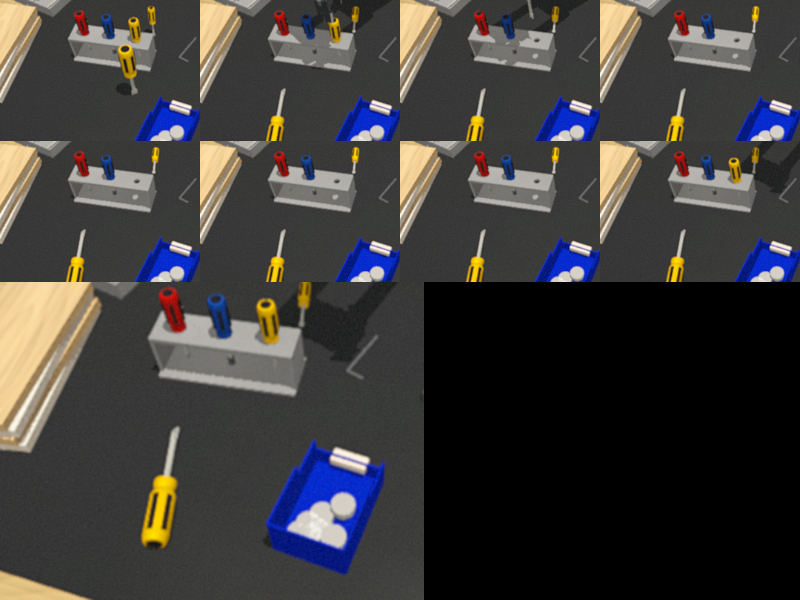

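The large decoy had already fallen by t = 3.6 s. The gripper was then more than 100 mm away and above it, and I saw no contact force. It had been balanced on its tip and toppled on its own. It lies clear on the mat, so I'll leave it there and hand in.

```bash
python3 -c "
from bench import r
print(r.hand_in())"
```

```text
the job is handed in; nothing more can be done
None
```

The cam lock is tightened, the yellow screwdriver is back in the rack hole it came from, and the job was handed in at about 27 s.

**How it went:** I lifted the driver and put it back once, to re-grip it at a better wrist angle. The blade then went about 6.5 mm into the slot, down to the bottom, with about 8 N of downward force. I turned the cam clockwise until the panel met the board. I then unwound the driver to no load, lifted it out and returned it.

**Torque:** The last held readings averaged 0.52 N·m, with about 0.05 N·m of noise. One reading during the turn reached 0.63 N·m, below the 0.8 N·m tear-out. Torque readings jumped around between steps. The driver's 0.5 rad of twist against the cam in the pictures also gives about 0.5 N·m.

**Final pictures:** The cam stands at about 1.75 rad, and the three readings behind that ran from 1.71 to 1.82. The panel looks closed against the board, but I did not measure the gap. The rack tools, hex key, bin and small loose driver look undisturbed.

**One thing that disagreed:** The large loose yellow screwdriver, which started out standing on its tip, is now lying on the mat. It was already down in a picture at 3.6 s. The gripper was then over 100 mm away, and I saw no contact force, so I believe it fell on its own. I left it there.

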